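# Clip the red nail-colour sample card onto the display stand

### The job

Take the sample card with the red finger tab out of the desk rack and hang it on the display stand, whose arm may be clamped at any height: press the sprung gate of the card's snap hook against the stand's wire loop until the loop is inside the hook and the gate has sprung shut behind it. Still holding the card, pull it down lightly (about 7 newtons, for half a second) to feel that it has caught, then let go so that it hangs freely. Never load the loop hard with the card (15 newtons is too much), and leave the other card, the bottles and the jar where they are.

Things in the scene. Friction and masses are not known exactly. Their poses are not given: they have to be found in the camera images.
- red_card: Card to hang, 0.18 kg: white panel 100 mm wide (x), 8 thick (y), with red nail tips, under a 10 mm thick aluminium rail, top 84 mm up; snap hook on the rail's middle, red finger tab at its -x end. Origin: middle of the panel's bottom edge; z up, x towards the hook's gate side. It stands in one of the rack's slots, 30 mm deep.
- red_card_tab (a point): Point to grip on the red card's finger tab, 38 mm to -x of the card's middle line and 110 mm above its origin; card's axes. The tab is 24 mm wide (x), 10 mm thick (y, grip across it); its top lies 14 mm above this point. The hook's spine begins 16 mm to +x of this point, the hook's top lies 36 mm above it.
- red_card_hook (a point): Seat under the hook's crown, 134 mm above the card's origin, x = y = 0: the loop bar's centre lies here when the card hangs. Card's axes. Hook of 8 mm round wire in the card's x-z plane: spine's inner face at x = -14 mm (from this point), crown top 12 mm above, nose at x = 10 to 18 mm, its end 10 mm below. The bar's centre comes in 15 to 23 mm below this point.
- red_card_gate (a joint): Brass gate, 32 x 6 mm, from its pin (14 mm to +x, 44 mm below the seat point) up to the nose; outer face at x = 17 mm. Radians: 0 shut (cannot swing out), grows inwards, stop at 0.85. Pressing needs 3 to 9 N. Bar pressed in to x = 5 mm or less clears the nose; when the card is then lowered, the bar leaves the gate's tip and the gate springs shut.
- stand: Display stand fixed on the desk: round white foot of 130 mm, post 16 mm thick, 360 mm high, and a level arm to its -x, clamped somewhere so that the loop's bar centre is 200 to 260 mm above the desk: the height is not measured, find it by touch or sight. Origin: under the foot's centre, on the post's axis; z up. The hook is pressed on along +x, towards the post.
- loop_foot (a point): Point on the desk straight below the centre of the loop's front bar (130 mm to -x of the post's axis); axes as the stand's. The bar is 8 mm round, level, along y; the loop is 24 mm wide inside; its legs run 42 mm back along +x, level with the bar, to a cross plate on the arm (16 mm wide, 10 mm high). Bar and arm do not yield.
- rack: Fixed grey desk rack, 118 x 150 mm (x, y), origin under its centre. Two upright slots along its x at y = -40 and +40 mm, with clear walls up to 42 mm; the cards stand 12 mm up in them and come out straight up.
- blue_card: Other sample card in the other slot, alike but with a blue tab and blue nail tips: leave it.
- booster: White bottle with a blue label, 48 mm wide, 125 mm high, loose; origin under its centre: leave it.
- oil: Amber glass bottle, 52 mm wide, 100 mm high, loose; origin under its centre: leave it.
- scrub: White jar with an orange label, 84 mm wide, 55 mm high, loose; origin under its centre: leave it.

How it is judged:
By the outcome, as a careful person would: the job done as asked, in the order asked, and still so for the second after the job is handed in, with the robot touching nothing.
It also fails if it takes over 58 s, if anything falls off the work surface, if the arm or the gripper's body presses on something with over 40 N, if the wrist force passes 120 N, or if a joint passes its speed limit or range.

### The arm

A 6-joint arm with a two-finger parallel gripper is mounted at the origin on the work surface. World frame = base frame: x ahead of the robot, y to its left, z up, the work surface at z = 0. Lengths are in m, angles in rad, forces in N, time in s.
With the tool pointing down it reaches from about 0.3 to 0.775 m from the base axis. Payload 14.6 kg.
Tool frame: the origin (TCP) lies midway between the tips of the shut fingers; the grasp point (between the pads) lies 19 mm behind it; z points along the fingers, y is the line along which they close (so a half turn about z gives the same grasp; the last joint's range is limited). The gripper opens to 94 mm and grips with 3 to 60 N. Pads are 16 mm wide; open, the fingers measure 119 mm over their backs; the gripper's body (75 mm by 177 mm) begins 78 mm behind the grasp point.
Start: joints at [-0.067, 0.3, 1.521, -0, 1.321, -0.067], TCP at [0.55, -0, 0.205] pointing down, gripper open.
Joint ranges: [-3.03, 3.03], [-0.79, 2.21], [0.23, 2.52], [-1.04, 4.18], [0, 3.07], [-2.55, 2.55]. Speed limits (rad/s): [2.22, 2.22, 2.57, 3.14, 3.14, 3.14].

### API

Orientations are given as [roll, pitch, yaw] about the fixed x, y, z axes, in that order (R = Rz(yaw) Ry(pitch) Rx(roll)).
In Python, from station import telemetry, optics, ctrl gives the robot as it stands.
- The arm moves only by the tool carry_out, never from a script. Its argument "plan" is a list that holds one entry, the list of rows, each a list of 7 numbers: the shift along the tool's x, y, z in mm, then the turn, a rotation vector about the tool's x, y, z in rad, then the finger opening in mm, from 0 to 94. A call has 1 to 20 rows; each row shifts and turns the commanded pose from where the row before left it, along the tool's axes as they then stand; what a row does not reach is not made up. A row lasts 1/12 s, in which the tool goes at most 41.7 mm and 7.16 degrees, less where a joint would pass 70% of its speed; a pose out of reach is approached as far as the arm can. A call with a gripper value outside its range is refused whole. The fingers move at their own pace and stop on an object; "squeeze" is the grip in N (left out, the last holds). Time passes only in rows, so rows that do not move let the fingers close. It gives the time, the measured TCP pose, the force, the opening and the grip force at its end, in the units of the state.
- telemetry.get_obs(): the state, without advancing time (a new reading comes with each control period).
- optics.camera(name): name is "scene" or "side" or "wrist"; returns a dict with "pixels" (384x512x3 uint8, red, green, blue), "intrinsics" (3x3 intrinsics, pixels), "origin" and "rotation" of the camera in the world. Camera axes: x right, y down, z forward; pixel columns grow to the right and rows downward; lengths in m; the calibration is good to about 2 mm. A picture is of the moment at which its call begins. There is no depth.
- ctrl.hand_in(): hands the job in; it is judged then, once.
The state is a dict: "time_s": time; "qpos": joint angles; "joint_vel": joint speeds; "tau": joint torques, N m; "ee_pos": TCP position; "eef_rot": TCP orientation; "force": force on the tool from outside, world axes, zero at the start; "moment": the same for the moment, N m; "grip_width": finger opening in m; "grip_force": force on a finger pad.
Only numpy, scipy, OpenCV 4.12 (cv2) and the standard library are available. Lean on these libraries where they do the work, as an engineer would, in place of code of your own. Each camera call takes 0.05 s, during which the arm holds its last target. There are 200 camera calls.

## Working session

There is one attempt and no reset: what is moved stays moved. The work goes in short steps, Python scripts to look and compute and a tool call to move; the robot and the scene stay as the last step left them, time stands still between calls to the robot, and variables do not carry over. Pictures are saved under pics/ and viewed, at most 10 in all, crops included, and the job is handed in when it is done.

Besides the shell and the picture viewer there is one more tool, called by a JSON object that holds its "method" and its "body". carry_out: Moves the arm, as the interface text tells. Its arguments: {"type":"object","properties":{"plan":{"type":"array","items":{"type":"array","items":{"type":"array","items":{"type":"number"}}}},"squeeze":{"type":"number"}},"required":["plan"]}

```bash
mkdir -p pics; cat > h.py <<'E'
import numpy as np, cv2
from station import telemetry, optics, ctrl
def snap(n,f):
    c=optics.camera(n); cv2.imwrite(f'pics/{f}.png',c['pixels'][:,:,::-1]); np.savez(f'pics/{f}.npz',**c); return c
def ray(c,u,v):
    d=np.linalg.solve(c['intrinsics'],[u,v,1.]); d=c['rotation']@d; return np.array(c['origin']),d/np.linalg.norm(d)
def plane(c,u,v,z,ax=2):
    o,d=ray(c,u,v); return o+d*(z-o[ax])/d[ax]
def tri(a,b):
    (o1,d1),(o2,d2)=a,b
    t=np.linalg.lstsq(np.c_[d1,-d2],o2-o1,rcond=None)[0]
    p,q=o1+t[0]*d1,o2+t[1]*d2; return (p+q)/2,np.linalg.norm(p-q)
def proj(c,p):
    q=c['intrinsics']@(np.array(c['rotation']).T@(np.array(p)-c['origin'])); return q[:2]/q[2]
E
python3 - <<'E'
from h import *
ims=[]
for n in ['scene','side','wrist']:
    c=snap(n,n+'0'); print(n,c['origin'],c['rotation'].round(3).tolist(),c['intrinsics'][0,0]); ims.append(c['pixels'])
print(telemetry.get_obs())
E
```

```text
scene [1.16227379 0.06521156 0.9310945 ] [-2.52, 0.004, 1.828] 383.5227554782862
side [ 0.16916365 -0.93923202  0.90365991] [-2.242, 0.006, -0.487] 499.7051167182003
wrist [0.54926813 0.07129839 0.38415447] [2.891, 0.0, -0.0] 298.61392370941826
{'time_s': 0.15, 'qpos': array([-6.65772922e-02,  3.00311149e-01,  1.52144176e+00,  4.61152889e-06,
        1.32073636e+00, -6.65811330e-02]), 'joint_vel': array([ 0.00095977, -0.00029462, -0.00250143,  0.00034386,  0.00050787,
       -0.00067317]), 'tau': array([-2.50185103e-04, -5.31960297e+01, -3.52822959e+01,  7.07691838e-02,
        2.35654798e-02, -3.66386917e-05]), 'ee_pos': array([5.49788265e-01, 2.48853715e-05, 2.05033017e-01]), 'eef_rot': array([-3.14069832e+00, -6.41110696e-05,  1.57079900e+00]), 'force': array([ 0.05693392,  0.09920842, -0.41717763]), 'moment': array([-0.02116401, -0.0297499 ,  0.00215429]), 'grip_force': 0.0, 'grip_width': 0.09414574258137193}
```

View pics/scene0.png

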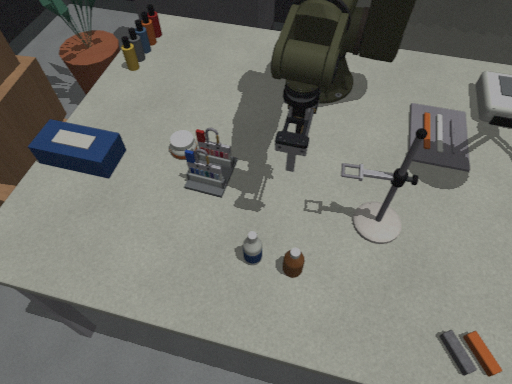

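View pics/side0.png

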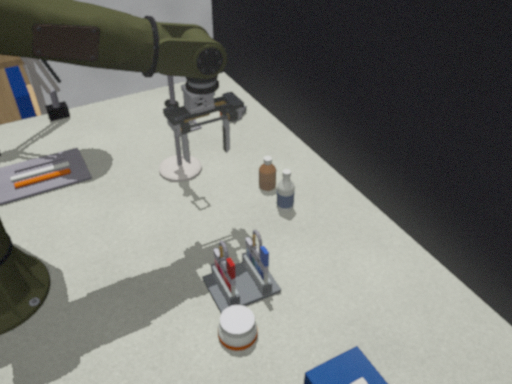

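```bash
python3 - <<'E'
s=open('h.py').read()
s=s.replace("cv2.imwrite(","c['rotation']=Rotation.from_euler('xyz',c['rotation']).as_matrix(); cv2.imwrite(").replace("import numpy as np, cv2","import numpy as np, cv2\nfrom scipy.spatial.transform import Rotation")
open('h.py','w').write(s)
E
python3 - <<'E'
from h import *
C={}
for n in ['scene','side']:
    c=C[n]=snap(n,n+'1'); print(n,proj(c,[.55,0,.205]),proj(c,[0,0,0]))
def crop(n,x,y,w,h): return cv2.resize(C[n]['pixels'][y:y+h,x:x+w,::-1],(400,300),interpolation=cv2.INTER_CUBIC)
im=np.vstack([np.hstack([crop('scene',160,118,100,75),crop('scene',325,120,160,120)]),np.hstack([crop('side',190,225,100,75),crop('side',140,65,160,120)])])
cv2.imwrite('pics/crop1.png',im)
for n in C:
    p=C[n]['pixels'].astype(int)
    m=((p[...,0]>130)&(p[...,1]<60)&(p[...,2]<60)).astype('uint8')
    k,_,st,ce=cv2.connectedComponentsWithStats(m)
    print(n,[(st[i].tolist(),ce[i].round(1).tolist()) for i in range(1,k) if st[i][4]>3])
E
```

```text
scene [293.97932064 155.11273898] [318.98183281  80.3149194 ]
side [206.52276811 155.69063879] [ -6.3539876  293.65278832]
scene [([197, 130, 6, 3, 11], [199.5, 130.9])]
side [([227, 259, 7, 8, 29], [229.9, 262.6])]
```

View pics/crop1.png

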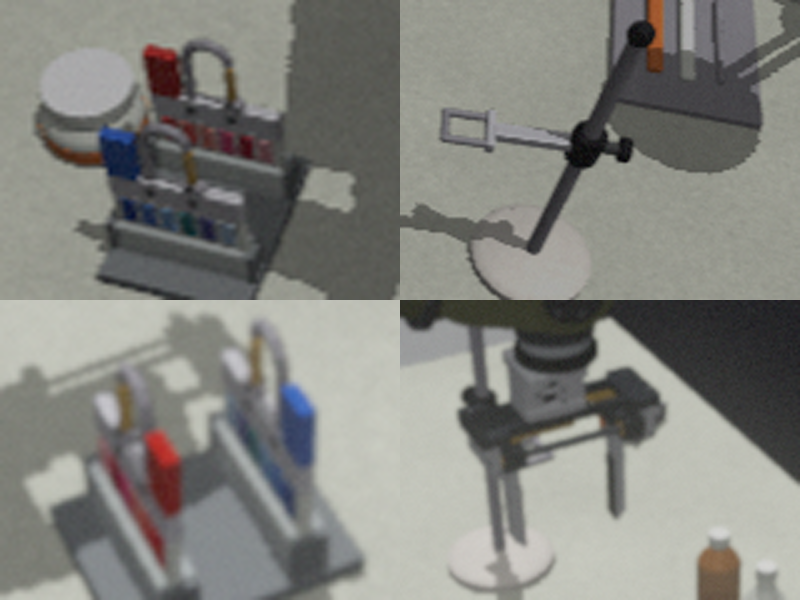

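```bash
python3 - <<'E'
from h import *
L=lambda f:dict(np.load(f'pics/{f}.npz'))
s,d=L('scene1'),L('side1')
S=lambda x,y:(160+x/4-.4,118+y/4-.4); T=lambda x,y:(325+(x-400)/2.5-.3,120+y/2.5-.3); D=lambda x,y:(190+x/4-.4,225+(y-300)/4-.4)
for n,c in (('scene',s),('side',d)):
    h=cv2.cvtColor(c['pixels'],cv2.COLOR_RGB2HSV)
    for nm,m in (('red',((h[...,0]<6)|(h[...,0]>172))&(h[...,1]>190)&(h[...,2]>80)),('blue',(abs(h[...,0].astype(int)-112)<8)&(h[...,1]>150)&(h[...,2]>110))):
        k,_,st,ce=cv2.connectedComponentsWithStats(m.astype('uint8'))
        print(n,nm,[(st[i].tolist(),ce[i].round(1).tolist()) for i in range(1,k) if st[i][4]>15])
def t(a,b): p,e=tri(ray(s,*a),ray(d,*b)); print(p.round(4),round(e,4))
print('red tab c'); t(S(163,71),D(163,473))
print('red crown'); t(S(207,42),D(128,370))
print('blue tab c'); t(S(120,154),D(299,425))
print('blue crown'); t(S(168,128),D(262,322))
print('red crown@.154', plane(s,*S(207,45),.154), 'tab', plane(s,*S(163,71),.122))
print('rail right top @.096: red,blue',plane(s,*S(284,113),.096),plane(s,*S(243,192),.096))
# stand
f=plane(s,*T(533,248),.012); tp=plane(s,*T(641,33),.36); print('post base/top',f,tp)
f2=plane(s,*T(531,255),.0); print('foot ctr',f2)
o,r=ray(s,*T(585,145)); a=np.r_[tp[:2],0]; p,e=tri((o,r),(a,np.array([0,0,1.]))); print('clamp',p,e)
for z in np.arange(.2,.265,.01):
    b=plane(s,*T(445,126),z); l=plane(s,*T(491,130),z); b1=plane(s,*T(445,110),z); b2=plane(s,*T(445,142),z)
    print(round(z,3),b[:2].round(4),np.linalg.norm((b-tp)[:2]).round(4),np.linalg.norm((f-b)[:2]).round(4),'leg',np.linalg.norm(l-b).round(4),'bar',np.linalg.norm(b1-b2).round(4),np.degrees(np.arctan2(*(tp-b)[1::-1])).round(1),np.degrees(np.arctan2(*(b2-b1)[1::-1])).round(1))
E
```

```text
scene red []
scene blue [([185, 150, 8, 4, 17], [189.1, 151.5])]
side red []
side blue [([6, 67, 22, 30, 383], [16.3, 81.6]), ([262, 248, 5, 6, 16], [264.0, 250.5]), ([306, 351, 80, 33, 1484], [343.7, 371.0])]
red tab c
[ 0.4712 -0.2834  0.1169] 0.0011
red crown
[ 0.472  -0.2448  0.1583] 0.0008
blue tab c
[ 0.5517 -0.2865  0.1164] 0.0013
blue crown
[ 0.5524 -0.2452  0.1575] 0.0008
red crown@.154 [ 0.47131508 -0.24581995  0.154     ] tab [ 0.47499483 -0.28096606  0.122     ]
rail right top @.096: red,blue [ 0.46984055 -0.1937059   0.096     ] [ 0.54663356 -0.20015176  0.096     ]
post base/top [0.55440164 0.25248333 0.012     ] [0.55883123 0.25098821 0.36      ]
foot ctr [0.55617444 0.25344541 0.        ]
clamp [0.55886993 0.25111374 0.20839743] 0.0002627254376824211
0.2 [0.5624 0.1222] 0.1288 0.1305 leg 0.0437 bar 0.0393 91.6 7.2
0.21 [0.5706 0.1215] 0.1301 0.132 leg 0.0431 bar 0.0387 95.2 7.2
0.22 [0.5789 0.1207] 0.1318 0.1341 leg 0.0425 bar 0.0382 98.7 7.2
0.23 [0.5871 0.1199] 0.1341 0.1365 leg 0.0419 bar 0.0377 102.2 7.2
0.24 [0.5953 0.1191] 0.1368 0.1395 leg 0.0413 bar 0.0371 105.4 7.2
0.25 [0.6035 0.1183] 0.14 0.1428 leg 0.0407 bar 0.0366 108.6 7.2
0.26 [0.6117 0.1176] 0.1435 0.1466 leg 0.0401 bar 0.036 111.6 7.2
```

{"method": "carry_out", "body": {"plan": [[[-28,-7.8,0,0,0,0,50],[-28,-7.8,0,0,0,0,50],[-28,-7.8,0,0,0,0,50],[-28,-7.8,0,0,0,0,50],[-28,-7.8,0,0,0,0,50],[-28,-7.8,0,0,0,0,50],[-28,-7.8,0,0,0,0,50],[-28,-7.8,0,0,0,0,50],[-28,-7.8,0,0,0,0,50],[-28,-7.8,0,0,0,0,50],[0,0,0,0,0,0,50],[0,0,0,0,0,0,50]]]}}

```text
time_s: 1.25
ee_pos: [0.4715, -0.2809, 0.2052]
eef_rot: [-3.141, -0.0, 1.569]
force: [0.5, -0.0, -0.2]
grip_width: 0.0497
grip_force: 0.0
```

```bash
python3 - <<'E'
from h import *
c=snap('wrist','wrist2'); d=snap('side','side2'); s=snap('scene','scene2')
print(telemetry.get_obs()['ee_pos'],proj(c,[.4712,-.283,.136]),proj(d,[.568,.122,.208]))
im=np.vstack([np.hstack([cv2.resize(c['pixels'][:,:,::-1],(400,300)),cv2.resize(d['pixels'][65:185,130:290,::-1],(400,300),interpolation=2)]),
 np.hstack([cv2.resize(s['pixels'][130:220,310:430,::-1],(400,300),interpolation=2),cv2.resize(d['pixels'][70:160,150:270,::-1],(400,300),interpolation=2)])])
cv2.imwrite('pics/c2.png',im)
E
```

```text
[ 0.47225616 -0.27921617  0.20543627] [253.47622435 202.54339228] [193.59792756 129.5736962 ]
```

View pics/c2.png

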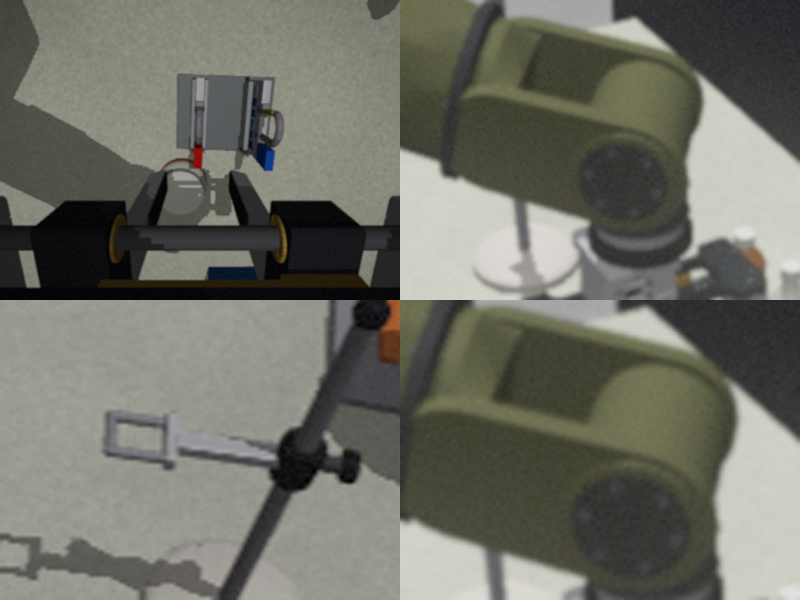

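{"method": "carry_out", "body": {"plan": [[[-1,0,17,0,0,0,40],[-1,0,17,0,0,0,40],[-0.5,0,17,0,0,0,40],[0,0,17,0,0,0,40],[0,0,17,0,0,0,40],[0,0,17,0,0,0,40],[0,0,0,0,0,0,40],[0,0,0,0,0,0,40]]], "squeeze": 30}}

```text
time_s: 2.07
ee_pos: [0.4722, -0.2817, 0.1034]
eef_rot: [-3.141, -0.001, 1.572]
force: [0.1, 0.2, 0.2]
grip_width: 0.0401
grip_force: 0.0
```

```bash
python3 - <<'E'
from h import *
c=snap('wrist','wrist3'); d=snap('side','side3'); s=snap('scene','scene3')
print(telemetry.get_obs()['ee_pos'],telemetry.get_obs()['force'])
im=np.hstack([cv2.resize(c['pixels'][180:330,130:380,::-1],(400,240)),cv2.resize(d['pixels'][215:305,180:300,::-1],(400,300),interpolation=2)[:240]])
cv2.imwrite('pics/c3.png',im)
E
```

```text
[ 0.47263381 -0.28252446  0.10476804] [ 0.27863939 -1.06797246  1.00972739]
```

View pics/c3.png

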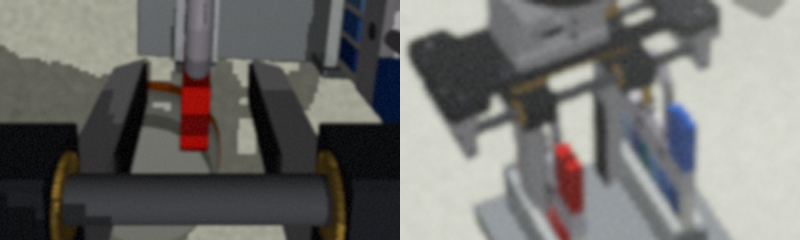

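{"method": "carry_out", "body": {"plan": [[[0,0,0,0,0,0,6],[0,0,0,0,0,0,6],[0,0,0,0,0,0,6],[0,0,0,0,0,0,6],[0,0,0,0,0,0,6],[0,0,0,0,0,0,6],[0,0,0,0,0,0,6],[0,0,0,0,0,0,6]]], "squeeze": 45}}

```text
time_s: 2.88
ee_pos: [0.4721, -0.2826, 0.1036]
eef_rot: [3.141, 0.0, 1.571]
force: [1.1, -0.4, 0.6]
grip_width: 0.0099
grip_force: 44.8
```

{"method": "carry_out", "body": {"plan": [[[0,0,-8,0,0,0,6],[0,0,-14,0,0,0,6],[0,0,-15,0,0,0,6],[0,0,-15,0,0,0,6],[0,0,-15,0,0,0,6],[0,0,-15,0,0,0,6],[0,0,-15,0,0,0,6],[0,0,0,0,0,0,6],[0,0,0,0,0,0,6]]]}}

```text
time_s: 3.63
ee_pos: [0.472, -0.2826, 0.2007]
eef_rot: [3.141, 0.001, 1.571]
force: [-0.1, -0.2, -2.9]
grip_width: 0.0104
grip_force: 44.9
```

{"method": "carry_out", "body": {"plan": [[[10,3,0,0,0,0,6],[18,6,0,0,0,0,6],[20,7,0,0,0,0,6],[20,7,0,0,0,0,6],[20,7,0,0,0,0,6],[20,7,0,0,0,0,6],[20,7,0,0,0,0,6],[20,7,0,0,0,0,6],[20,7,0,0,0,0,6],[20,7,0,0,0,0,6],[20,7,0,0,0,0,6],[20,7,0,0,0,0,6],[18,7,0,0,0,0,6],[18,6,0,0,0,0,6],[16,4,0,0,0,0,6],[10,0,0,0,0,0,6],[4,0,0,0,0,0,6],[0,0,0,0,0,0,6],[0,0,0,0,0,0,6],[0,0,0,0,0,0,6]]]}}

```text
time_s: 5.3
ee_pos: [0.5678, 0.0108, 0.2004]
eef_rot: [-3.141, 0.0, 1.57]
force: [-0.0, -0.6, -2.6]
grip_width: 0.0101
grip_force: 44.9
```

```bash
python3 - <<'E'
from h import *
c=snap('wrist','wrist4'); s=snap('scene','scene4'); d=snap('side','side4')
o=telemetry.get_obs(); print(o['ee_pos'],o['force'],c['origin'])
print(proj(c,[.568,.122,.208]),proj(s,[.568,.122,.208]),proj(d,[.568,.122,.208]))
im=np.vstack([np.hstack([cv2.resize(c['pixels'][:,:,::-1],(400,300)),cv2.resize(d['pixels'][60:210,90:290,::-1],(400,300),interpolation=2)]),np.hstack([cv2.resize(c['pixels'][0:150,160:360,::-1],(400,300),interpolation=2),cv2.resize(s['pixels'][130:220,290:410,::-1],(400,300),interpolation=2)])])
cv2.imwrite('pics/c4.png',im)
E
```

```text
[0.5679294  0.01088945 0.20047314] [ 0.79702823 -0.03592075 -1.99294573] [0.56719975 0.08213066 0.37954704]
[254.46526545  36.43669458] [342.91623529 169.80854419] [193.59792756 129.5736962 ]
```

View pics/c4.png

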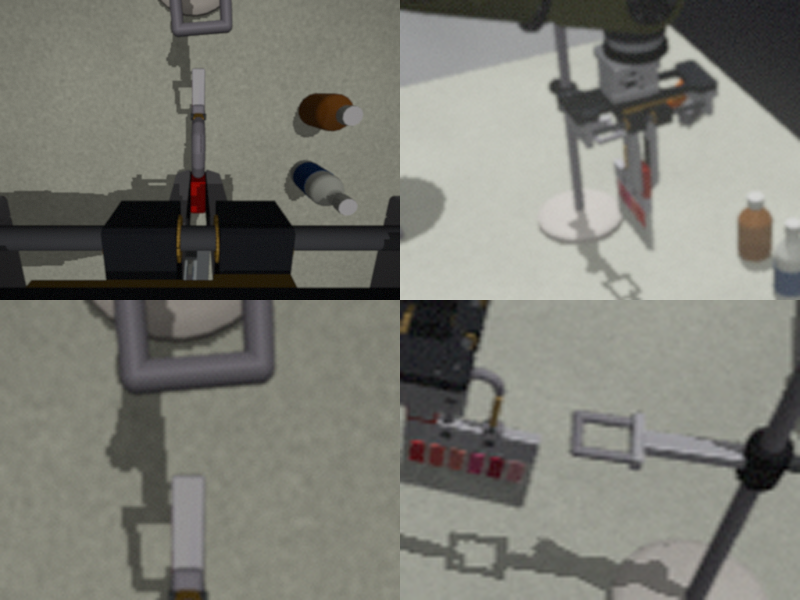

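```bash
python3 - <<'E'
from h import *
L=lambda f:dict(np.load(f'pics/{f}.npz'))
w,s=L('wrist4'),L('scene4')
g=w['pixels'].astype(float).mean(2); g=cv2.GaussianBlur(g,(3,3),0)
print(g[14:50:2,255].round(0), g[20,215:300:3].round(0))
sat=g<105
pts=[]
for u in range(238,282,2):
    r=np.where(sat[26:48,u])[0]+26; pts.append((u,r.mean(),len(r)))
pts=np.array(pts); k=np.polyfit(pts[:,0],pts[:,1],1); print('bar line',k,np.degrees(np.arctan(k[0])),pts[:,2].mean())
legs=[]
for v in range(12,28,3):
    l=np.where(sat[v,212:245])[0]+212; r=np.where(sat[v,270:305])[0]+270; legs.append((v,l.mean(),len(l),r.mean(),len(r)))
print(np.array(legs).round(1))
E
```

```text
[114. 107.  70.  53.  69.  92. 111.  92.  91.  98. 105.  96.  83.  70.
  53.  66. 117. 128.] [122.  94.  79.  95.  99.  83.  61.  60.  51.  52.  50.  51.  54.  52.
  56.  61.  67.  82. 113. 120. 122. 122.  94.  70.  88. 101.  89.  85.
 125.]
bar line [-0.05648096 50.29270971] -3.232685944116732 19.0
[[ 12.  228.   33.  283.5  28. ]
 [ 15.  230.   29.  283.9  26. ]
 [ 18.  230.5  28.  286.3  20. ]
 [ 21.  231.   27.  289.   17. ]
 [ 24.  231.   27.  289.   17. ]
 [ 27.  231.   27.  283.5  28. ]]
```

```bash
python3 - <<'E'
from h import *
L=lambda f:dict(np.load(f'pics/{f}.npz'))
w,s=L('wrist4'),L('scene4')
g=cv2.GaussianBlur(w['pixels'].astype(float).mean(2),(3,3),0)
def cross(a,lo,thr=95): # first index where a rises over thr
    i=np.where((a[:-1]<thr)&(a[1:]>=thr))[0][0]; return lo+i+(thr-a[i])/(a[i+1]-a[i])
low=np.array([(u,cross(g[40:56,u],40)) for u in range(230,286,2)])
k=np.polyfit(*low.T,1); print('lower edge',k,np.degrees(np.arctan(k[0])),abs(np.polyval(k,low[:,0])-low[:,1]).max())
print([ (v,218-0-0+ (cross(g[v,205:228][::-1],0,100)*-1+9)  ,cross(g[v,288:308],288,100)) for v in range(14,40,4)])
E
```

```text
Traceback (most recent call last):
IndexError: index 0 is out of bounds for axis 0 with size 0
```

```bash
python3 - <<'E'
from h import *
L=lambda f:dict(np.load(f'pics/{f}.npz'))
w,s=L('wrist4'),L('scene4')
g=cv2.GaussianBlur(w['pixels'].astype(float).mean(2),(3,3),0)
def cross(a,lo,thr=95):
    i=np.where((a[:-1]<thr)&(a[1:]>=thr))[0]
    if len(i)==0: return np.nan
    i=i[0]; return lo+i+(thr-a[i])/(a[i+1]-a[i])
low=np.array([(u,cross(g[35:56,u],35)) for u in range(230,288,2)]); low=low[~np.isnan(low[:,1])]; low=low[abs(low[:,1]-np.median(low[:,1]))<5]
k=np.polyfit(*low.T,1); print('lower edge',k,np.degrees(np.arctan(k[0])),len(low),abs(np.polyval(k,low[:,0])-low[:,1]).max())
R=[]
for v in range(10,40,3): R.append((v,227-cross(g[v,205:228][::-1],0,105),cross(g[v,288:308],288,105)))
R=np.array(R); print(R.round(1).tolist())
# scene check: bar
gs=cv2.GaussianBlur(s['pixels'].astype(float).mean(2),(3,3),0); print(gs[164:178,336:352].round(0).astype(int))
lo,ro=np.nanmedian(R[:,1]),np.nanmedian(R[:,2]); uc=(lo+ro)/2; vc=np.polyval(k,uc)-7.7
print('depth from width',40*298.6/(ro-lo),'centre',uc,vc)
p,e=tri(ray(w,uc,vc),ray(s,343,170.6)); print('tri',p,e)
for z in (.2,.205,.21,.215,.22,.225):
    a=plane(w,uc,vc,z); print(z,a.round(4),'post dist',np.hypot(a[0]-.5575,a[1]-.2515).round(4),'depth',((a-w['origin'])@w['rotation'][:,2]).round(4),'scene px',proj(s,a).round(1))
E
```

```text
lower edge [-0.09253853 68.82208394] -5.287010076499182 24 1.1984477888464085
[[10.0, 210.2, 297.1], [13.0, 212.4, 297.4], [16.0, 216.5, 297.2], [19.0, 217.1, 297.3], [22.0, 217.8, 297.2], [25.0, 217.8, 297.3], [28.0, 217.2, 297.4], [31.0, 217.0, 297.5], [34.0, 217.0, 297.6], [37.0, 217.4, 297.0]]
[[154 154 154 153 145 126 110 112 117 119 120 121 124 127 131 132]
 [153 152 153 153 145 123 106 108 109 104 103 104 106 109 112 115]
 [153 152 153 154 146 124 107 108 108 104 103 103 100  99  98  97]
 [154 153 153 154 146 124 108 110 117 124 132 132 126 119 111 103]
 [155 153 153 153 145 123 107 111 122 137 150 152 149 144 139 133]
 [154 154 154 153 144 122 108 112 123 137 150 154 152 151 150 150]
 [153 154 155 153 141 120 108 114 126 140 150 153 153 151 150 150]
 [152 153 154 151 137 116 108 115 127 140 149 151 151 150 149 149]
 [151 152 152 149 134 114 107 114 124 137 147 149 148 148 147 148]
 [150 151 151 148 134 115 108 113 120 131 140 142 141 142 142 144]
 [150 150 151 148 132 112 107 113 117 123 129 130 129 130 132 136]
 [149 150 151 147 131 108  98 101 105 110 114 117 118 119 122 124]
 [149 150 151 150 140 119 102  98  99 101 102 101 101 102 104 106]
 [150 151 152 152 149 140 131 126 122 117 112 105 101  99  99  99]]
depth from width 148.86517532523496 centre 257.1672108027441 37.32420777153244
tri [0.56937049 0.12224492 0.20667115] 0.0007201248070742123
0.2 [0.5695 0.1234 0.2   ] post dist 0.1286 depth 0.1637 scene px [342.8 172.5]
0.205 [0.5695 0.1223 0.205 ] post dist 0.1298 depth 0.1591 scene px [342.7 171.1]
0.21 [0.5694 0.1211 0.21  ] post dist 0.1309 depth 0.1545 scene px [342.6 169.7]
0.215 [0.5693 0.12   0.215 ] post dist 0.1321 depth 0.15 scene px [342.5 168.3]
0.22 [0.5693 0.1188 0.22  ] post dist 0.1332 depth 0.1454 scene px [342.4 166.8]
0.225 [0.5692 0.1177 0.225 ] post dist 0.1343 depth 0.1409 scene px [342.3 165.4]
```

{"method": "carry_out", "body": {"plan": [[[0,0,1,0,0,-0.044,6],[0,0,2,0,0,-0.043,6],[4,3,0,0,0,0,6],[6,4,0,0,0,0,6],[6,4,0,0,0,0,6],[6,0,0,0,0,0,6],[6,0,0,0,0,0,6],[5,0,0,0,0,0,6],[5,0,0,0,0,0,6],[0,0,0,0,0,0,6],[0,0,0,0,0,0,6]]]}}

```text
time_s: 6.37
ee_pos: [0.5756, 0.0506, 0.1975]
eef_rot: [3.141, 0.0, 1.658]
force: [0.1, -0.3, -2.9]
grip_width: 0.0096
grip_force: 44.9
```

```bash
python3 - <<'E'
from h import *
c=snap('wrist','wrist5'); s=snap('scene','scene5')
o=telemetry.get_obs(); print(o['ee_pos'],o['force'],o['eef_rot'])
im=np.hstack([cv2.resize(c['pixels'][20:260,130:386,::-1],(400,375),interpolation=2),cv2.resize(s['pixels'][125:209,310:400,::-1],(400,375),interpolation=2)])
cv2.imwrite('pics/c5.png',im)
E
```

```text
[0.57563808 0.05014545 0.19748992] [-0.33924031  0.26645552 -1.89036296] [3.14152043e+00 5.53410965e-05 1.65761680e+00]
```

View pics/c5.png

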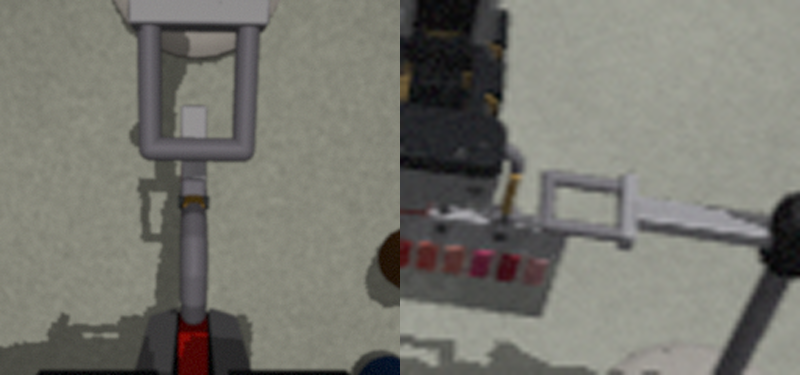

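{"method": "carry_out", "body": {"plan": [[[0,1.5,-1,0,0,0,6],[0,0,-1,0,0,0,6],[0,0,-1,0,0,0,6],[0,0,-1,0,0,0,6],[0,0,-1,0,0,0,6],[0,0,-1,0,0,0,6],[0,0,0,0,0,0,6],[0,0,0,0,0,0,6]]]}}

```text
time_s: 7.13
ee_pos: [0.5772, 0.0505, 0.2035]
eef_rot: [3.141, -0.0, 1.658]
force: [-0.4, 0.1, -2.9]
grip_width: 0.0098
grip_force: 44.9
```

{"method": "carry_out", "body": {"plan": [[[0,0,-0.5,0,0,0,6],[0,0,-0.5,0,0,0,6],[0,0,0,0,0,0,6]]]}}

```text
time_s: 7.38
ee_pos: [0.5772, 0.0505, 0.2045]
eef_rot: [3.142, -0.0, 1.658]
force: [-0.6, 0.4, -2.5]
grip_width: 0.0097
grip_force: 44.9
```

{"method": "carry_out", "body": {"plan": [[[0,0,-0.5,0,0,0,6],[0,0,-0.5,0,0,0,6],[0,0,0,0,0,0,6]]]}}

```text
time_s: 7.63
ee_pos: [0.5772, 0.0504, 0.2055]
eef_rot: [3.141, -0.0, 1.658]
force: [0.4, 1.0, -1.7]
grip_width: 0.0096
grip_force: 44.9
```

{"method": "carry_out", "body": {"plan": [[[0,0,-0.5,0,0,0,6],[0,0,-0.5,0,0,0,6],[0,0,0,0,0,0,6]]]}}

```text
time_s: 7.88
ee_pos: [0.5772, 0.0504, 0.2066]
eef_rot: [3.141, 0.0, 1.658]
force: [0.4, 0.2, -1.8]
grip_width: 0.0094
grip_force: 44.9
```

{"method": "carry_out", "body": {"plan": [[[0,0,-0.5,0,0,0,6],[0,0,-0.5,0,0,0,6],[0,0,0,0,0,0,6]]]}}

```text
time_s: 8.13
ee_pos: [0.5772, 0.0504, 0.2076]
eef_rot: [3.141, -0.0, 1.658]
force: [0.2, 0.9, -2.6]
grip_width: 0.0097
grip_force: 44.9
```

{"method": "carry_out", "body": {"plan": [[[0,0,-0.5,0,0,0,6],[0,0,-0.5,0,0,0,6],[0,0,0,0,0,0,6]]]}}

```text
time_s: 8.38
ee_pos: [0.5772, 0.0504, 0.2086]
eef_rot: [3.141, -0.0, 1.658]
force: [-0.7, 0.4, -2.7]
grip_width: 0.01
grip_force: 44.9
```

{"method": "carry_out", "body": {"plan": [[[0,0,-0.5,0,0,0,6],[0,0,0,0,0,0,6]]]}}

```text
time_s: 8.55
ee_pos: [0.5772, 0.0504, 0.209]
eef_rot: [3.142, -0.0, 1.658]
force: [0.7, -0.1, -1.6]
grip_width: 0.0096
grip_force: 44.9
```

{"method": "carry_out", "body": {"plan": [[[0,0,-0.5,0,0,0,6],[0,0,0,0,0,0,6]]]}}

```text
time_s: 8.72
ee_pos: [0.5772, 0.0504, 0.2095]
eef_rot: [3.142, -0.0, 1.658]
force: [0.4, 0.4, -2.8]
grip_width: 0.0097
grip_force: 44.9
```

{"method": "carry_out", "body": {"plan": [[[0,0,-0.5,0,0,0,6],[0,0,0,0,0,0,6]]]}}

```text
time_s: 8.88
ee_pos: [0.5771, 0.0505, 0.21]
eef_rot: [3.142, 0.0, 1.658]
force: [0.3, -0.2, -1.7]
grip_width: 0.0097
grip_force: 44.9
```

{"method": "carry_out", "body": {"plan": [[[0,0,-0.5,0,0,0,6],[0,0,0,0,0,0,6]]]}}

```text
time_s: 9.05
ee_pos: [0.5772, 0.0504, 0.2105]
eef_rot: [3.141, 0.0, 1.658]
force: [0.1, 1.1, -2.7]
grip_width: 0.0099
grip_force: 44.9
```

{"method": "carry_out", "body": {"plan": [[[0,0,-0.5,0,0,0,6],[0,0,0,0,0,0,6]]]}}

```text
time_s: 9.22
ee_pos: [0.5772, 0.0504, 0.211]
eef_rot: [3.141, 0.0, 1.658]
force: [-0.4, 0.5, -3.2]
grip_width: 0.0096
grip_force: 44.9
```

{"method": "carry_out", "body": {"plan": [[[0,0,-0.5,0,0,0,6],[0,0,0,0,0,0,6]]]}}

```text
time_s: 9.38
ee_pos: [0.5772, 0.0505, 0.2115]
eef_rot: [3.141, 0.0, 1.658]
force: [-1.8, 0.2, -2.3]
grip_width: 0.0098
grip_force: 44.9
```

{"method": "carry_out", "body": {"plan": [[[0,0,-0.5,0,0,0,6],[0,0,0,0,0,0,6]]]}}

```text
time_s: 9.55
ee_pos: [0.5772, 0.0505, 0.212]
eef_rot: [3.142, -0.0, 1.658]
force: [0.3, -0.8, -2.6]
grip_width: 0.0097
grip_force: 44.9
```

{"method": "carry_out", "body": {"plan": [[[0,0,-0.5,0,0,0,6],[0,0,0,0,0,0,6]]]}}

```text
time_s: 9.72
ee_pos: [0.5771, 0.0504, 0.2125]
eef_rot: [3.142, -0.0, 1.658]
force: [0.0, -0.2, -1.6]
grip_width: 0.0099
grip_force: 44.9
```

{"method": "carry_out", "body": {"plan": [[[0,0,-0.5,0,0,0,6],[0,0,0,0,0,0,6]]]}}

```text
time_s: 9.88
ee_pos: [0.5772, 0.0504, 0.213]
eef_rot: [3.141, -0.0, 1.658]
force: [-0.3, 0.2, -2.6]
grip_width: 0.0096
grip_force: 44.9
```

{"method": "carry_out", "body": {"plan": [[[0,0,-0.5,0,0,0,6],[0,0,0,0,0,0,6]]]}}

```text
time_s: 10.05
ee_pos: [0.5772, 0.0504, 0.2136]
eef_rot: [3.141, 0.0, 1.658]
force: [0.0, 0.1, -1.2]
grip_width: 0.01
grip_force: 44.9
```

{"method": "carry_out", "body": {"plan": [[[0,0,-0.5,0,0,0,6],[0,0,0,0,0,0,6]]]}}

```text
time_s: 10.22
ee_pos: [0.5772, 0.0504, 0.214]
eef_rot: [3.142, 0.0, 1.658]
force: [0.1, 0.0, -2.5]
grip_width: 0.0095
grip_force: 44.9
```

```bash
python3 - <<'E'
from h import *
c=snap('wrist','wrist6'); s=snap('scene','scene6')
o=telemetry.get_obs(); print(o['ee_pos'],o['force'],o['moment'])
im=np.hstack([cv2.resize(c['pixels'][20:260,130:386,::-1],(400,375),interpolation=2),cv2.resize(s['pixels'][140:182,325:370,::-1],(400,375),interpolation=2)])
cv2.imwrite('pics/c6.png',im)
E
```

```text
[0.57715476 0.05042243 0.213982  ] [-0.46132023  0.40453564 -2.39384967] [-0.09554827  0.03500718 -0.00315372]
```

View pics/c6.png

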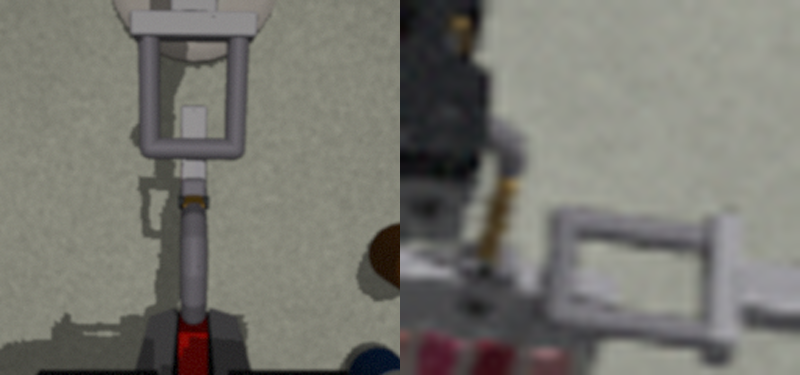

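{"method": "carry_out", "body": {"plan": [[[0,0,-0.5,0,0,0,6],[0,0,0,0,0,0,6]]]}}

```text
time_s: 10.48
ee_pos: [0.5771, 0.0504, 0.2145]
eef_rot: [-3.142, 0.0, 1.658]
force: [-0.0, -1.1, -2.7]
grip_width: 0.0096
grip_force: 44.9
```

{"method": "carry_out", "body": {"plan": [[[0,0,-0.5,0,0,0,6],[0,0,0,0,0,0,6]]]}}

```text
time_s: 10.65
ee_pos: [0.577, 0.0504, 0.2147]
eef_rot: [-3.141, 0.0, 1.658]
force: [0.1, 0.5, -5.4]
grip_width: 0.0095
grip_force: 44.9
```

{"method": "carry_out", "body": {"plan": [[[0,0,-0.5,0,0,0,6],[0,0,0,0,0,0,6]]]}}

```text
time_s: 10.82
ee_pos: [0.577, 0.0505, 0.215]
eef_rot: [-3.141, 0.0, 1.658]
force: [0.9, 1.4, -7.8]
grip_width: 0.0101
grip_force: 44.9
```

{"method": "carry_out", "body": {"plan": [[[0,0,-0.5,0,0,0,6],[0,0,0,0,0,0,6]]]}}

```text
time_s: 10.98
ee_pos: [0.577, 0.0505, 0.2154]
eef_rot: [-3.141, -0.0, 1.658]
force: [0.7, 1.9, -11.4]
grip_width: 0.0098
grip_force: 45.0
```

{"method": "carry_out", "body": {"plan": [[[0,0,2,0,0,0,6],[0,0,5,0,0,0,6],[0,0,7,0,0,0,6],[0,0,7,0,0,0,6],[0,0,5,0,0,0,6],[0,0,2,0,0,0,6],[0,0,0,0,0,0,6],[4,0,0,0,0,0,6],[3,0,0,0,0,0,6],[1,0,0,0,0,0,6],[0,0,0,0,0,0,6],[0,0,0,0,0,0,6]]]}}

```text
time_s: 11.98
ee_pos: [0.5765, 0.0586, 0.1881]
eef_rot: [3.141, 0.0, 1.658]
force: [-1.1, 0.0, -2.5]
grip_width: 0.0095
grip_force: 45.0
```

{"method": "carry_out", "body": {"plan": [[[1,0,0,0,0,0,6],[0,0,0,0,0,0,6]]]}}

```text
time_s: 12.15
ee_pos: [0.5764, 0.0595, 0.188]
eef_rot: [3.141, -0.0, 1.658]
force: [-0.1, 0.3, -2.7]
grip_width: 0.0095
grip_force: 45.0
```

{"method": "carry_out", "body": {"plan": [[[1,0,0,0,0,0,6],[0,0,0,0,0,0,6]]]}}

```text
time_s: 12.32
ee_pos: [0.5763, 0.0605, 0.188]
eef_rot: [3.142, -0.0, 1.658]
force: [-0.5, -0.3, -2.1]
grip_width: 0.0093
grip_force: 45.0
```

{"method": "carry_out", "body": {"plan": [[[1,0,0,0,0,0,6],[0,0,0,0,0,0,6]]]}}

```text
time_s: 12.48
ee_pos: [0.5762, 0.0615, 0.1879]
eef_rot: [-3.142, -0.0, 1.658]
force: [-0.9, 0.2, -1.0]
grip_width: 0.0096
grip_force: 45.0
```

{"method": "carry_out", "body": {"plan": [[[1,0,0,0,0,0,6],[0,0,0,0,0,0,6]]]}}

```text
time_s: 12.65
ee_pos: [0.5761, 0.0625, 0.1879]
eef_rot: [-3.142, -0.0, 1.658]
force: [-0.7, -0.2, -2.0]
grip_width: 0.0097
grip_force: 45.0
```

{"method": "carry_out", "body": {"plan": [[[1,0,0,0,0,0,6],[0,0,0,0,0,0,6]]]}}

```text
time_s: 12.82
ee_pos: [0.576, 0.0634, 0.188]
eef_rot: [3.142, 0.0, 1.658]
force: [-1.1, -1.1, -2.8]
grip_width: 0.01
grip_force: 45.0
```

{"method": "carry_out", "body": {"plan": [[[1,0,0,0,0,0,6],[0,0,0,0,0,0,6]]]}}

```text
time_s: 12.98
ee_pos: [0.5759, 0.0641, 0.1879]
eef_rot: [-3.141, 0.001, 1.658]
force: [0.6, -4.3, -1.3]
grip_width: 0.0099
grip_force: 45.0
```

{"method": "carry_out", "body": {"plan": [[[1,0,0,0,0,0,6],[0,0,0,0,0,0,6]]]}}

```text
time_s: 13.15
ee_pos: [0.5758, 0.0652, 0.1879]
eef_rot: [-3.141, 0.0, 1.658]
force: [0.2, -4.8, -2.2]
grip_width: 0.0095
grip_force: 45.0
```

{"method": "carry_out", "body": {"plan": [[[1,0,0,0,0,0,6],[1,0,0,0,0,0,6],[1,0,0,0,0,0,6],[1,0,0,0,0,0,6],[0,0,0,0,0,0,6]]]}}

```text
time_s: 13.57
ee_pos: [0.5755, 0.0695, 0.188]
eef_rot: [-3.142, 0.0, 1.658]
force: [0.2, -4.8, -2.8]
grip_width: 0.0096
grip_force: 45.0
```

{"method": "carry_out", "body": {"plan": [[[1,0,0,0,0,0,6],[1,0,0,0,0,0,6],[1,0,0,0,0,0,6],[1,0,0,0,0,0,6],[0,0,0,0,0,0,6]]]}}

```text
time_s: 13.98
ee_pos: [0.5753, 0.0733, 0.1882]
eef_rot: [3.141, 0.0, 1.658]
force: [1.1, -6.6, -1.7]
grip_width: 0.0096
grip_force: 45.0
```

{"method": "carry_out", "body": {"plan": [[[1,0,0,0,0,0,6],[1,0,0,0,0,0,6],[1,0,0,0,0,0,6],[1,0,0,0,0,0,6],[0,0,0,0,0,0,6]]]}}

```text
time_s: 14.4
ee_pos: [0.5749, 0.0772, 0.1881]
eef_rot: [3.141, 0.0, 1.658]
force: [0.8, -6.1, -3.2]
grip_width: 0.0095
grip_force: 45.0
```

{"method": "carry_out", "body": {"plan": [[[1,0,0,0,0,0,6],[1,0,0,0,0,0,6],[1,0,0,0,0,0,6],[1,0,0,0,0,0,6],[0,0,0,0,0,0,6]]]}}

```text
time_s: 14.82
ee_pos: [0.5744, 0.0812, 0.1879]
eef_rot: [-3.141, 0.0, 1.658]
force: [1.4, -6.7, -3.9]
grip_width: 0.0095
grip_force: 45.0
```

{"method": "carry_out", "body": {"plan": [[[1,0,0,0,0,0,6],[0.5,0,0,0,0,0,6],[0,0,1.5,0,0,0,6],[0,0,1.5,0,0,0,6],[0,0,1.5,0,0,0,6],[0,0,1.5,0,0,0,6],[0,0,0,0,0,0,6]]]}}

```text
time_s: 15.4
ee_pos: [0.5741, 0.0829, 0.1815]
eef_rot: [-3.141, -0.0, 1.658]
force: [2.1, -2.9, -7.4]
grip_width: 0.0093
grip_force: 45.0
```

{"method": "carry_out", "body": {"plan": [[[0,0,1,0,0,0,6],[0,0,1,0,0,0,6],[0,0,1,0,0,0,6],[0,0,0,0,0,0,6]]]}}

```text
time_s: 15.73
ee_pos: [0.5743, 0.0833, 0.1789]
eef_rot: [3.141, -0.001, 1.658]
force: [0.2, 0.6, -1.7]
grip_width: 0.01
grip_force: 45.0
```

{"method": "carry_out", "body": {"plan": [[[0,0,1,0,0,0,6],[0,0,1,0,0,0,6],[0,0,1,0,0,0,6],[0,0,0,0,0,0,6]]]}}

```text
time_s: 16.07
ee_pos: [0.5743, 0.0829, 0.1758]
eef_rot: [-3.141, -0.0, 1.658]
force: [-0.1, 0.2, -1.5]
grip_width: 0.0099
grip_force: 45.0
```

{"method": "carry_out", "body": {"plan": [[[0,0,1,0,0,0,6],[0,0,1,0,0,0,6],[0,0,1,0,0,0,6],[0,0,0,0,0,0,6]]]}}

```text
time_s: 16.4
ee_pos: [0.5742, 0.0828, 0.1727]
eef_rot: [-3.141, -0.0, 1.658]
force: [0.1, -1.0, -2.7]
grip_width: 0.01
grip_force: 45.0
```

{"method": "carry_out", "body": {"plan": [[[0,0,1,0,0,0,6],[0,0,1,0,0,0,6],[0,0,0.5,0,0,0,6],[0,0,0,0,0,0,6]]]}}

```text
time_s: 16.73
ee_pos: [0.5742, 0.0828, 0.1703]
eef_rot: [-3.141, 0.0, 1.658]
force: [-0.9, 0.4, -2.6]
grip_width: 0.0098
grip_force: 45.0
```

{"method": "carry_out", "body": {"plan": [[[0,0,0.5,0,0,0,6],[0,0,0,0,0,0,6]]]}}

```text
time_s: 16.9
ee_pos: [0.5743, 0.0828, 0.1699]
eef_rot: [-3.142, 0.0, 1.658]
force: [-0.3, 0.1, -2.3]
grip_width: 0.0099
grip_force: 45.0
```

{"method": "carry_out", "body": {"plan": [[[0,0,0.5,0,0,0,6],[0,0,0,0,0,0,6]]]}}

```text
time_s: 17.07
ee_pos: [0.5743, 0.0828, 0.1694]
eef_rot: [-3.141, 0.0, 1.658]
force: [1.0, 0.9, -1.7]
grip_width: 0.0096
grip_force: 45.0
```

{"method": "carry_out", "body": {"plan": [[[0,0,0.5,0,0,0,6],[0,0,0,0,0,0,6]]]}}

```text
time_s: 17.23
ee_pos: [0.5743, 0.0828, 0.1689]
eef_rot: [3.142, 0.0, 1.658]
force: [1.1, 0.7, -2.2]
grip_width: 0.0096
grip_force: 45.0
```

{"method": "carry_out", "body": {"plan": [[[0,0,0.5,0,0,0,6],[0,0,0,0,0,0,6]]]}}

```text
time_s: 17.4
ee_pos: [0.5744, 0.0828, 0.1687]
eef_rot: [3.141, -0.0, 1.658]
force: [-0.5, 0.2, 0.3]
grip_width: 0.0097
grip_force: 45.0
```

{"method": "carry_out", "body": {"plan": [[[0,0,0.5,0,0,0,6],[0,0,0,0,0,0,6]]]}}

```text
time_s: 17.57
ee_pos: [0.5745, 0.0828, 0.1684]
eef_rot: [3.141, -0.0, 1.658]
force: [-1.6, -0.1, 3.4]
grip_width: 0.0096
grip_force: 45.0
```

{"method": "carry_out", "body": {"plan": [[[0,0,0.3,0,0,0,6],[0,0,0,0,0,0,6],[0,0,0,0,0,0,6],[0,0,0,0,0,0,6]]]}}

```text
time_s: 17.9
ee_pos: [0.5746, 0.0829, 0.1682]
eef_rot: [3.141, -0.0, 1.658]
force: [-1.3, -0.6, 5.5]
grip_width: 0.0098
grip_force: 45.0
```

{"method": "carry_out", "body": {"plan": [[[0,0,0.1,0,0,0,6],[0,0,0,0,0,0,6],[0,0,0,0,0,0,6],[0,0,0,0,0,0,6],[0,0,0,0,0,0,6],[0,0,0,0,0,0,6],[0,0,0,0,0,0,6],[0,0,0,0,0,0,6],[0,0,0,0,0,0,6]]]}}

```text
time_s: 18.65
ee_pos: [0.5746, 0.0828, 0.1682]
eef_rot: [3.14, -0.0, 1.658]
force: [-1.5, -0.7, 6.0]
grip_width: 0.0099
grip_force: 45.0
```

{"method": "carry_out", "body": {"plan": [[[0,0,-0.5,0,0,0,6],[0,0,-0.4,0,0,0,6],[0,0,0,0,0,0,6],[0,0,0,0,0,0,6]]]}}

```text
time_s: 18.98
ee_pos: [0.5744, 0.0828, 0.1685]
eef_rot: [3.141, -0.0, 1.658]
force: [0.8, -0.9, 1.9]
grip_width: 0.0095
grip_force: 45.0
```

{"method": "carry_out", "body": {"plan": [[[0,0,0,0,0,0,14],[0,0,0,0,0,0,24],[0,0,0,0,0,0,40],[0,0,0,0,0,0,50],[0,0,0,0,0,0,50],[0,0,0,0,0,0,50],[0,0,0,0,0,0,50],[0,0,0,0,0,0,50]]]}}

```text
time_s: 19.65
ee_pos: [0.5743, 0.0828, 0.1684]
eef_rot: [-3.142, 0.0, 1.658]
force: [0.3, -0.4, -0.0]
grip_width: 0.0496
grip_force: 0.0
```

{"method": "carry_out", "body": {"plan": [[[-6,0,0,0,0,0,50],[-12,0,0,0,0,0,50],[-15,0,0,0,0,0,50],[-15,0,0,0,0,0,50],[-15,0,0,0,0,0,50],[-15,0,0,0,0,0,50],[-15,0,-10,0,0,0,50],[-15,0,-10,0,0,0,50],[-8,0,0,0,0,0,50],[0,0,0,0,0,0,50],[0,0,0,0,0,0,50],[0,0,0,0,0,0,50],[0,0,0,0,0,0,50],[0,0,0,0,0,0,50],[0,0,0,0,0,0,50],[0,0,0,0,0,0,50],[0,0,0,0,0,0,50],[0,0,0,0,0,0,50],[0,0,0,0,0,0,50],[0,0,0,0,0,0,50]]]}}

```text
time_s: 21.32
ee_pos: [0.5844, -0.0327, 0.1885]
eef_rot: [3.142, 0.0, 1.658]
force: [0.8, 0.1, -0.1]
grip_width: 0.0499
grip_force: 0.0
```

```bash
python3 - <<'E'
from h import *
s=snap('scene','scene7'); d=snap('side','side7')
o=telemetry.get_obs(); print(o['ee_pos'],o['force'])
im=np.hstack([cv2.resize(s['pixels'][125:215,300:396,::-1],(400,375),interpolation=2),cv2.resize(d['pixels'][60:210,110:270,::-1],(400,375),interpolation=2)])
cv2.imwrite('pics/c7.png',im)
E
```

```text
[ 0.58441502 -0.03274329  0.18845661] [0.31848208 0.55752665 1.25426874]
```

View pics/c7.png

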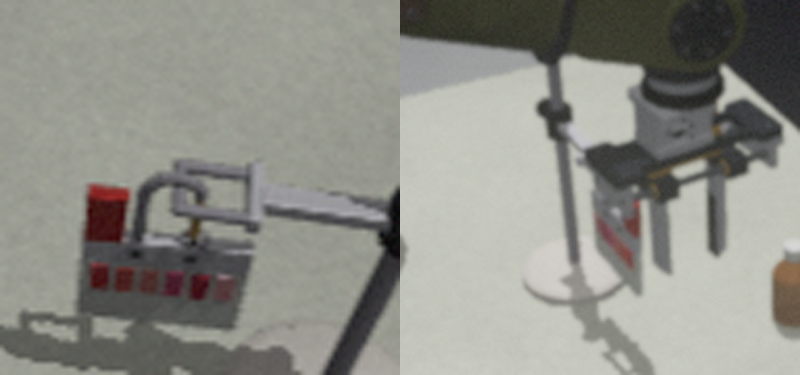

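The card hangs by its hook on the loop bar (crop about 180,190), the gate is shut (about 195,220), and the gripper is clear of it. I'll give it a moment to stop swinging, then hand in.

{"method": "carry_out", "body": {"plan": [[[0,0,0,0,0,0,50],[0,0,0,0,0,0,50],[0,0,0,0,0,0,50],[0,0,0,0,0,0,50],[0,0,0,0,0,0,50],[0,0,0,0,0,0,50],[0,0,0,0,0,0,50],[0,0,0,0,0,0,50],[0,0,0,0,0,0,50],[0,0,0,0,0,0,50],[0,0,0,0,0,0,50],[0,0,0,0,0,0,50],[0,0,0,0,0,0,50],[0,0,0,0,0,0,50],[0,0,0,0,0,0,50],[0,0,0,0,0,0,50],[0,0,0,0,0,0,50],[0,0,0,0,0,0,50]]]}}

```text
time_s: 22.92
ee_pos: [0.5844, -0.0328, 0.1884]
eef_rot: [-3.142, -0.0, 1.658]
force: [0.4, 0.7, -0.4]
grip_width: 0.0499
grip_force: 0.0
```

```bash
python3 -c "
from station import ctrl; print(ctrl.hand_in())"
```

```text
the job is handed in; nothing more can be done
None
```

The red card hangs freely on the stand's loop with its gate shut; I pulled it down for about 1 s (6 N at the wrist, roughly 8 N on the loop), let go, and handed the job in at about 23 s (no verdict was returned).

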